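# Close the fuel tank's bayonet cap

### The arm

A 6-joint arm with a two-finger parallel gripper is mounted at the origin on the work surface. World frame = base frame: x ahead of the robot, y to its left, z up, the work surface at z = 0. Lengths are in m, angles in rad, forces in N, time in s.
With the tool pointing down it reaches from about 0.3 to 0.875 m from the base axis. Payload 6.4 kg.
Tool frame: the origin (TCP) lies between the finger pads; the fingertips stand 19 mm ahead of it and the grasp point (between the pads) is the TCP; z points along the fingers, y is the direction in which the jaws open and shut (so a half turn about z gives the same grasp; the last joint's range is limited). The gripper opens to 85 mm and grips with 20 to 120 N. Pads are 22 mm wide; open, the fingers measure 114 mm over their backs; the gripper's body (76 mm by 85 mm) begins 54 mm behind the grasp point. The pads swing forward as they close: fully open they stand 13 mm farther back than shut.
Start: joints at [-1.545, 0.181, 1.607, -0, 1.354, -0.206], TCP at [0.132, -0.56, 0.25] pointing down, gripper open.
Joint ranges: [-2.99, 2.99], [-0.89, 2.07], [0.3, 2.58], [-1.14, 4.28], [0, 2.63], [-3.12, 3.12]. Speed limits (rad/s): [2.57, 2.57, 3.01, 3.14, 3.14, 3.14].

### API

Orientations are given as a unit quaternion [w, x, y, z].
In Python, from bench import * gives the robot as it stands.
- The arm moves only by the tool apply_moves, never from a script. Its argument "moves" is a list that holds one entry, the list of rows, each a list of 7 numbers: the shift along the tool's x, y, z in cm, then the turn, a rotation vector about the tool's x, y, z in rad, then the opening, from 0 (shut) to 1 (fully open). A call has 1 to 8 rows; each row is the pose to reach, as a shift and turn from the pose commanded when the call began, along the tool's axes at that moment; what a row does not reach only later rows make up. A row lasts 1/10 s, in which the tool goes at most 50 mm and 8.59 degrees, less where a joint would pass 70% of its speed; a pose out of reach is approached as far as the arm can. A call with a gripper value outside its range is refused whole. The fingers move at their own pace and stop on an object; the grip force is fixed at half the most. Time passes only in rows, so rows that repeat a pose let the fingers close. It gives the time, the measured TCP pose, the force and the opening at its end, in the units of the state.
- get_obs(): the state, without advancing time (a new reading comes with each control period).
- camera(name): name is "scene" or "top"; returns the picture (400x640x3 uint8, red, green, blue); there is no depth.
- get_calibration(name): a dict with "vertical_fov" (degrees; the focal length in pixels is half the picture's height over the tangent of half this angle, whatever the lens; pixels are square), "cx", "cy" (the principal point, pixels), "k1" (the pictures are not rectified: a ray, as slopes to the right and down, at radius r is drawn at 1 + k1 r^2 times it, then the intrinsics apply), "R" (3x3) and "t" (3): a world point X has camera coordinates R X + t. Camera axes: x right, y down, z forward; pixel columns grow to the right and rows downward; lengths in m; the calibration is good to about 2 mm. A picture is of the moment at which its call begins. get_calibration takes no time and is no camera call.
- hand_in(): hands the job in, once; it reports no verdict.
The state is a dict: "time_s": time; "q": joint angles; "dq": joint speeds; "joint_efforts": joint torques, N m; "eef_pos": TCP position; "eef_rot": TCP orientation; "wrist_force": force on the tool from outside, world axes, zero at the start; "torque": the same for the moment, N m; "opening": opening from 0.0 (shut) to 1.0 (fully open).
Only numpy, scipy, OpenCV 4.12 (cv2) and the standard library are available. Lean on these libraries where they do the work, as an engineer would, in place of code of your own. Each camera call takes 0.05 s, during which the arm holds its last target. There are 200 camera calls.

### The job

Close the red fuel tank: pick up the cap with the yellow wing, set it into the filler mouth so that its two tabs drop through the slots, press it down gently against the spring and twist it clockwise about a quarter turn until it stops, then let it spring up and click locked, and let go. Do not force it when it jams, and leave the jar, the tape roll and the can where they stand.

Things in the scene. Friction and masses are not known exactly. Their poses are not given: they have to be found in the camera images.
- cap_wing (a point): loose black bayonet cap with a yellow wing, upright on the table. Point: centre of the wing, on the cap's axis; z up, x along the wing. Wing 56 mm long (x), 14 wide (y), 30 tall, on a black disc 68 mm across, 8 thick (disc top 15 mm below the point, underside 23 mm). About 0.12 kg. The cap is the same after a half turn.
- cap: the cap as a whole; origin at the centre of its lowest face, 43.5 mm below the wing point, same axes. Under the disc is a stem 30 mm across; 13.5 mm below the disc two steel tabs (8 mm wide, 5 mm thick, 52 mm tip to tip) stick out to +x and -x, right below the wing; below them a tapered nose, 7 mm long, narrows to 22 mm.
- tank: red fuel tank fixed to the table, 220 mm (x) by 340 mm (y), 118 mm tall, with a black filler neck 76 mm across; origin on the table right under the neck's axis, z up. The shell reaches 110 mm to +x and -x, 80 mm to -y, 260 mm to +y. Pressed home, the cap takes under 0.1 N m to turn; more means a stop or a jam. Cap and neck are hard and may be damaged if forced.
- mouth (a point): centre of the filler mouth, level with the top of its steel keyhole plate, 158 mm above the table; axes as the tank's. Keyhole: 33 mm hole with two slots 13.6 mm wide towards +x and -x, 58 mm tip to tip, a yellow tick beyond each. The plate was fitted by hand: the slots may be turned up to 0.6 rad either way from the tank's x, not shown by this pose: look, or feel for them.
- seal (a point): top of the spring plate inside the neck, 12 mm below the mouth; axes as the tank's. Wing point heights above the mouth: nose entering the hole 43.5 mm; tabs resting on the plate 36.5 mm; tabs dropped in the slots 31.5 mm, nose touching the spring (5 N, rising to about 9 N); pressed home, disc on the neck, 23 mm. White ticks on the neck's rim: where the wing points once locked.
- lock (a point): on the neck's axis, 28.5 mm above the mouth: where the wing point is once locked. Pressed below 25 mm the cap turns freely clockwise (seen from above) to a hard stop about 1.51 rad from the slots' middle; anticlockwise is blocked. At the stop, eased off, it springs up 3.5 mm into recesses: locked. Let go sooner it stays at 25 mm, unlocked.
- jar_mid (a point): glass jar with a red lid, 70 mm across, 90 mm tall, loose; point at its centre. Leave alone
- tape_mid (a point): green roll of tape lying flat, 90 mm across, 36 mm tall, loose; point at its centre. Leave alone
- can_mid (a point): steel can with a paper label, 66 mm across, 100 mm tall, loose; point at its centre. Leave alone

How it is judged:
By the outcome, as a careful person would: the job done as asked, in the order asked, and still so for the second after the job is handed in, with the robot touching nothing.
It also fails if it takes over 67 s, if anything falls off the work surface, if the arm or the gripper's body presses on something with over 40 N, if the wrist force passes 120 N, or if a joint passes its speed limit or range.

## Working session

There is one attempt and no reset: what is moved stays moved. The work goes in short steps, Python scripts to look and compute and a tool call to move; the robot and the scene stay as the last step left them, time stands still between calls to the robot, and variables do not carry over. Pictures are saved under pics/ and viewed, about 8 in all and at most 12, crops included, and the job is handed in when it is done.

Besides the shell and the picture viewer there is one more tool, called after "Call:" as name(argument=value, ...), one argument or row to a line, values as JSON. apply_moves: Moves the arm, as the interface text tells. Its arguments: {"type":"object","properties":{"moves":{"type":"array","items":{"type":"array","items":{"type":"array","items":{"type":"number"}}}}},"required":["moves"]}

```bash
mkdir -p pics; ls; python3 - <<'E'
from bench import *
import cv2
for n in("scene","top"):
    im=camera(n); cv2.imwrite(f"pics/{n}0.png",im[:,:,::-1]); print(n,get_calibration(n))
s=get_obs(); print(s)
E
```

```text
pics
scene {'vertical_fov': 48.628622724533614, 'cx': 321.4715689174804, 'cy': 199.35491987425786, 'k1': -0.021612646911618745, 'R': array([[-0.83616331,  0.54847644,  0.0021245 ],
       [ 0.38676669,  0.59237117, -0.70675875],
       [-0.38889901, -0.59014405, -0.70745145]]), 't': array([ 0.52914412, -0.01823018,  1.06556252])}
top {'vertical_fov': 51.016637122686234, 'cx': 320.4809876887795, 'cy': 196.64347607383553, 'k1': -0.10398761090464442, 'R': array([[-0.0148055 , -0.99975718, -0.01632137],
       [-0.9977729 ,  0.01583393, -0.06479601],
       [ 0.06503871,  0.01532569, -0.99776505]]), 't': array([-0.11104539,  0.53124503,  0.90535485])}
{'time_s': 0.1, 'q': array([-1.54528880e+00,  1.81470553e-01,  1.60788450e+00,  8.58247836e-06,
        1.35380483e+00, -2.06303066e-01]), 'dq': array([ 0.00156181, -0.00065879, -0.00149985,  0.0042692 , -0.00029991,
        0.00142346]), 'joint_efforts': array([ 1.32381039e-03, -4.45873582e+01, -3.52235413e+01, -1.53811743e-04,
        4.14599053e-03,  1.08369667e-05]), 'eef_pos': array([ 0.13210646, -0.55914938,  0.24948344]), 'eef_rot': array([-7.80038406e-04,  9.93290300e-01,  1.15645000e-01,  7.49134977e-05]), 'wrist_force': array([ 0.10918701, -0.36667684, -0.11727414]), 'torque': array([0.00055534, 0.00314337, 0.00540851]), 'opening': 0.9991057614082731}
```

View pics/top0.png

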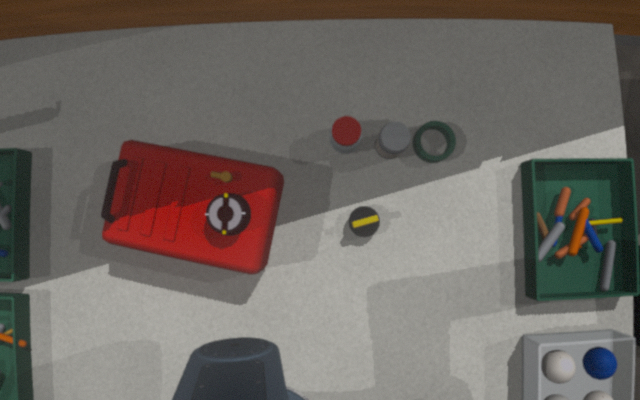

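View pics/scene0.png

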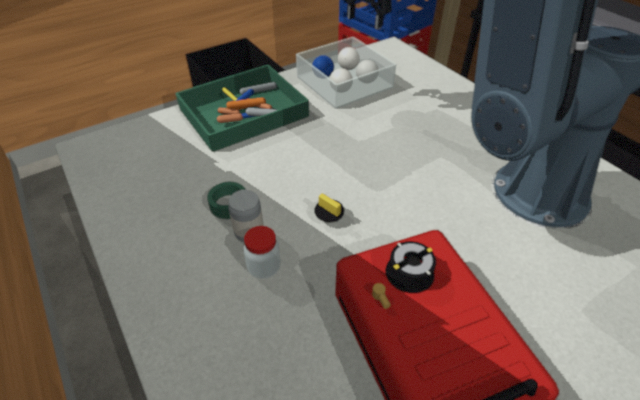

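The top view shows the cap wing at about (365,221), the neck at about (228,213), its yellow ticks at (226,198) and (224,232), and its white ticks at (207,213) and (247,213). The scene view shows the wing at (330,205) and the neck at (412,257).

```bash
cat > h.py <<'E'
import numpy as np, cv2
from bench import *
def ray(n,uv):
    c=get_calibration(n); f=200/np.tan(np.radians(c["vertical_fov"])/2)
    K=np.array([[f,0,c["cx"]],[0,f,c["cy"]],[0,0,1]])
    p=cv2.undistortPoints(np.array(uv,float).reshape(-1,1,2),K,np.array([c["k1"],0,0,0,0])).reshape(-1,2)
    d=np.c_[p,np.ones(len(p))]@c["R"]; return -c["R"].T@c["t"],d
def plane(n,uv,z):
    o,d=ray(n,uv); return o+d*((z-o[2])/d[:,2])[:,None]
def tri(a,b):
    o1,d1=ray("top",[a]);o2,d2=ray("scene",[b]);d1=d1[0];d2=d2[0]
    s=np.linalg.lstsq(np.c_[d1,-d2],o2-o1,rcond=None)[0]
    p,q=o1+s[0]*d1,o2+s[1]*d2; return (p+q)/2,np.linalg.norm(p-q)
def yellow(im,box):
    x0,y0,x1,y1=box; h=cv2.cvtColor(im[y0:y1,x0:x1],cv2.COLOR_RGB2HSV)
    m=cv2.inRange(h,(22,140,90),(36,255,255)); n,l,st,c=cv2.connectedComponentsWithStats(m)
    out=[]
    for i in range(1,n):
        if st[i,4]>=4:
            ys,xs=np.nonzero(l==i); P=np.c_[xs+x0,ys+y0]
            out.append((st[i,4],P.mean(0),cv2.minAreaRect(P.astype(np.float32)),P))
    return out
E
python3 - <<'E'
from h import *
T=cv2.imread("pics/top0.png")[:,:,::-1];S=cv2.imread("pics/scene0.png")[:,:,::-1]
for n,im,bs in(("top",T,[(340,200,390,245),(195,185,260,245)]),("scene",S,[(310,185,350,225),(380,235,445,290)])):
    for b,z in zip(bs,(.0585,.158)):
        for a,c,r,P in yellow(im,b):
            print(n,a,c,r, plane(n,[c],z)[0])
            if z<.1:
                W=plane(n,P,z)[:,:2]; w,v=np.linalg.eigh(np.cov(W.T)); print(" angle",np.arctan2(v[1,1],v[0,1]), np.ptp(W@v[:,1]),np.ptp(W@v[:,0]))
c=np.hstack([cv2.resize(T[180:250,190:270],None,fx=5,fy=5,interpolation=2),cv2.resize(S[225:295,375:450],None,fx=5,fy=5,interpolation=2)])
cv2.imwrite("pics/neck.png",c[:,:,::-1])
E
```

```text
top 178 [364.80337079 220.93820225] ((364.84906005859375, 220.97171020507812), (6.730666637420654, 26.37322425842285), 74.05460357666016) [ 0.47438905 -0.21169789  0.0585    ]
 angle 1.8304573749332582 0.05520561281195685 0.014070664586453119
top 15 [225.46666667 195.13333333] ((225.5, 195.0), (4.0, 3.0), 90.0) [0.52591682 0.05701095 0.158     ]
top 19 [223.78947368 231.63157895] ((224.0, 232.0), (4.0, 4.0), 90.0) [0.4575918  0.06032365 0.158     ]
scene 273 [329.64835165 204.89010989] ((329.45587158203125, 204.57351684570312), (25.038793563842773, 12.176399230957031), 30.963754653930664) [ 0.48386969 -0.19527321  0.0585    ]
 angle 1.6704552541144708 0.06777491413597359 0.03709688955124907
scene 14 [428.35714286 249.71428571] ((428.5, 249.5), (3.0, 3.0), 90.0) [0.45970977 0.06125324 0.158     ]
scene 27 [396.11111111 266.2962963 ] ((396.0000305175781, 266.5), (4.949747085571289, 4.949747562408447), 45.0) [0.52692565 0.0579053  0.158     ]
```

View pics/neck.png

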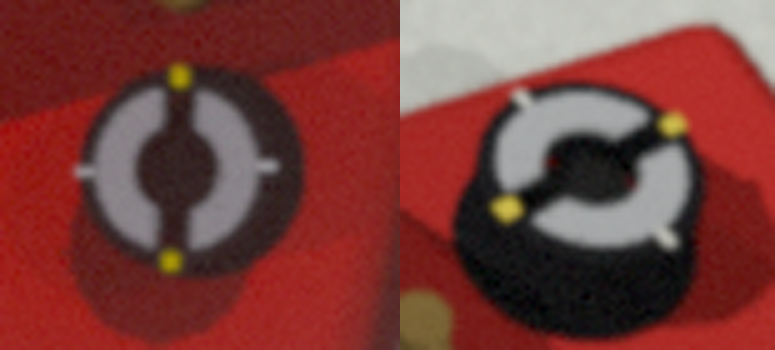

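Both views put the mouth at about (0.4925, 0.059) with the slots at a yaw of about -0.05. The wing is at (0.474, -0.212) with a yaw of 1.83 and measures 55 x 14 mm, which matches the given size. I'll move above the cap now.

Call:
apply_moves(
  moves=[
    [[5, -3.2, 1.2, 0, 0, -0.14, 1], [10, -6.4, 2.5, 0, 0, -0.28, 0.8], [15, -9.5, 3.7, 0, 0, -0.42, 0.5], [20, -12.6, 5, 0, 0, -0.56, 0.5], [25, -15.7, 6.2, 0, 0, -0.7, 0.5], [30, -18.9, 7.5, 0, 0, -0.84, 0.5], [35, -22, 8.7, 0, 0, -0.98, 0.5], [40, -25.1, 10, 0, 0, -1.12, 0.5]],
  ],
)

```text
time_s: 0.9
eef_pos: [0.4077, -0.2791, 0.1672]
eef_rot: [0.0, 0.778, 0.628, -0.0]
wrist_force: [0.8, -1.1, -0.2]
opening: 0.499
```

```bash
cat >> h.py <<'E'
from scipy.spatial.transform import Rotation as Ro
def to(p,yaw,tool_yaw=None):
    "shift (cm) and z turn in tool axes to reach p with tool x at yaw, tool z down"
    s=get_obs(); q=s["eef_rot"]; R=Ro.from_quat([q[1],q[2],q[3],q[0]])
    G=Ro.from_matrix(np.array([[np.cos(yaw),np.sin(yaw),0],[np.sin(yaw),-np.cos(yaw),0],[0,0,-1]]))
    M=R.as_matrix()
    print("t",round(s["time_s"],2),"pos",s["eef_pos"].round(4),"yaw",round(np.arctan2(M[1,0],M[0,0]),3),"q6",s["q"][5].round(2),"F",s["wrist_force"].round(1),"T",s["torque"].round(3),"op",round(s["opening"],3))
    print("shift cm",(R.inv().apply(np.array(p)-s["eef_pos"])*100).round(2),"turn",(R.inv()*G).as_rotvec().round(3))
E
python3 -c "
from h import *
to([.4744,-.2117,.15],1.83)"
```

```text
t 0.9 pos [ 0.4077 -0.2791  0.1672] yaw 1.357 q6 -0.63 F [ 0.8 -1.1 -0.2] T [-0.003 -0.044 -0.024] op 0.499
shift cm [8.   5.09 1.72] turn [ 0.     0.    -0.473]
```

Call:
apply_moves(
  moves=[
    [[0, 0, 0, 0, 0, 0, 0.5], [0, 0, 0, 0, 0, 0, 0.5], [0, 0, 0, 0, 0, 0, 0.5]],
  ],
)

```text
time_s: 1.2
eef_pos: [0.4064, -0.2815, 0.1677]
eef_rot: [0.0, 0.781, 0.625, -0.0]
wrist_force: [-0.5, -0.4, 0.4]
opening: 0.501
```

```bash
python3 -c "
from h import *
to([.4744,-.2117,.15],1.83)"
```

```text
t 1.2 pos [ 0.4064 -0.2815  0.1677] yaw 1.351 q6 -0.63 F [-0.5 -0.4  0.4] T [-0.06  -0.002 -0.047] op 0.501
shift cm [8.3  5.11 1.77] turn [-0.     0.    -0.479]
```

Call:
apply_moves(
  moves=[
    [[4, 2.5, 1, 0, 0, -0.14, 0.5], [6.5, 4, 1.8, 0, 0, -0.28, 0.5], [8.3, 5.1, 1.8, 0, 0, -0.42, 0.5], [8.3, 5.1, 1.8, 0, 0, -0.48, 0.5], [8.3, 5.1, 1.8, 0, 0, -0.48, 0.5], [8.3, 5.1, 1.8, 0, 0, -0.48, 0.5], [8.3, 5.1, 1.8, 0, 0, -0.48, 0.5]],
  ],
)

```text
time_s: 1.9
eef_pos: [0.4741, -0.2121, 0.1499]
eef_rot: [0.0, 0.611, 0.792, -0.0]
wrist_force: [0.5, 0.7, -0.5]
opening: 0.5
```

```bash
python3 -c "
from h import *
to([.4744,-.2117,.051],1.83)
im=[camera(n) for n in ('top','scene')]
cv2.imwrite('pics/a.png',np.hstack([cv2.resize(im[0][170:270,310:420],None,fx=3.5,fy=3.5),cv2.resize(im[1][130:230,280:390],None,fx=3.5,fy=3.5)])[:,:,::-1])"
```

```text
t 1.9 pos [ 0.4741 -0.2121  0.1499] yaw 1.828 q6 -0.91 F [ 0.5  0.7 -0.5] T [ 0.039 -0.019 -0.053] op 0.5
shift cm [0.03 0.04 9.89] turn [ 0.     0.    -0.002]
```

View pics/a.png

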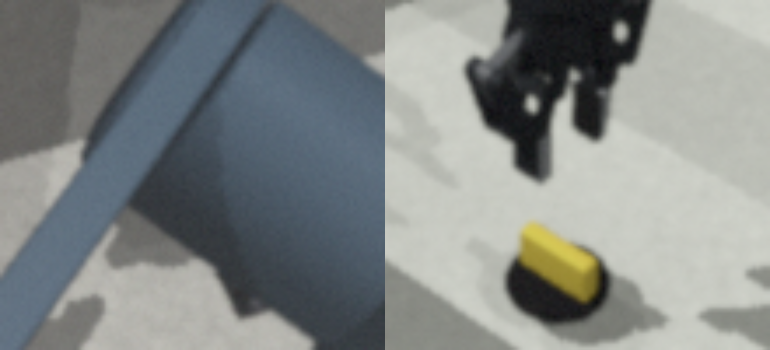

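The scene crop shows the jaws standing over the wing and lined up across it. The arm hides the cap in the top view. I'll descend and grip.

Call:
apply_moves(
  moves=[
    [[0, 0, 4, 0, 0, 0, 0.5], [0, 0, 7, 0, 0, 0, 0.5], [0, 0, 9, 0, 0, 0, 0.5], [0, 0, 9.8, 0, 0, 0, 0.5], [0, 0, 9.8, 0, 0, 0, 0.3], [0, 0, 9.8, 0, 0, 0, 0.1], [0, 0, 9.8, 0, 0, 0, 0], [0, 0, 9.8, 0, 0, 0, 0]],
  ],
)

```text
time_s: 2.8
eef_pos: [0.4752, -0.2114, 0.0527]
eef_rot: [0.001, 0.609, 0.793, -0.0]
wrist_force: [0.3, -0.1, -1.2]
opening: 0.153
```

Call:
apply_moves(
  moves=[
    [[0, 0, 0, 0, 0, 0, 0], [0, 0, 0, 0, 0, 0, 0], [0, 0, 0, 0, 0, 0, 0], [0, 0, 0, 0, 0, 0, 0]],
  ],
)

```text
time_s: 3.2
eef_pos: [0.4752, -0.2113, 0.0526]
eef_rot: [0.001, 0.609, 0.793, -0.0]
wrist_force: [-0.4, -0.4, 7.4]
opening: 0.149
```

```bash
python3 -c "
from h import *
to([.4744,-.2117,.151],1.83)"
```

```text
t 3.2 pos [ 0.4752 -0.2113  0.0526] yaw 1.832 q6 -0.91 F [-0.4 -0.4  7.4] T [ 0.085  0.214 -0.015] op 0.149
shift cm [-0.03 -0.08 -9.84] turn [0.001 0.001 0.002]
```

Gripped: the opening is 0.149, about 13 mm. I'll lift and then carry it over.

Call:
apply_moves(
  moves=[
    [[0, 0, -1, 0, 0, 0, 0], [0, 0, -4, 0, 0, 0, 0], [0, 0, -9, 0, 0, 0, 0], [0, 0, -14, 0, 0, 0, 0], [0, 0, -19, 0, 0, 0, 0], [0, 0, -22, 0, 0, 0, 0], [0, 0, -22, 0, 0, 0, 0], [0, 0, -22, 0, 0, 0, 0]],
  ],
)

```text
time_s: 4.0
eef_pos: [0.4746, -0.2108, 0.2723]
eef_rot: [0.001, 0.609, 0.793, 0.0]
wrist_force: [0.1, -0.3, -2.1]
opening: 0.15
```

```bash
python3 -c "
from h import *
to([.4925,.059,.27],3.092)"
```

```text
t 4.0 pos [ 0.4746 -0.2108  0.2723] yaw 1.832 q6 -0.91 F [ 0.1 -0.3 -2.1] T [-0.005  0.02  -0.02 ] op 0.15
shift cm [25.61  8.7   0.21] turn [ 0.00e+00  1.00e-03 -1.26e+00]
```

Call:
apply_moves(
  moves=[
    [[3, 1, 0, 0, 0, -0.14, 0], [7, 2.4, 0.2, 0, 0, -0.28, 0], [11, 3.7, 0.2, 0, 0, -0.42, 0], [15, 5.1, 0.2, 0, 0, -0.56, 0], [18, 6.1, 0.2, 0, 0, -0.7, 0], [21, 7.1, 0.2, 0, 0, -0.84, 0], [23.5, 8, 0.2, 0, 0, -0.98, 0], [25, 8.5, 0.2, 0, 0, -1.12, 0]],
  ],
)

```text
time_s: 4.8
eef_pos: [0.4907, 0.0547, 0.2673]
eef_rot: [-0.002, 0.091, 0.996, 0.0]
wrist_force: [0.2, 0.6, -0.3]
opening: 0.151
```

Call:
apply_moves(
  moves=[
    [[0, 0, 0, 0, 0, 0, 0], [0, 0, 0, 0, 0, 0, 0]],
  ],
)

```text
time_s: 5.0
eef_pos: [0.4912, 0.0526, 0.268]
eef_rot: [-0.002, 0.096, 0.995, -0.0]
wrist_force: [-0.2, -0.0, -1.3]
opening: 0.147
```

```bash
python3 -c "
from h import *
to([.4925,.059,.25],3.092)
im=[camera(n) for n in ('top','scene')]
cv2.imwrite('pics/b_t.png',im[0][:,:,::-1]);cv2.imwrite('pics/b_s.png',im[1][:,:,::-1])
cv2.imwrite('pics/b.png',cv2.resize(im[1][120:320,320:520],None,fx=3,fy=3)[:,:,::-1])"
```

```text
t 5.0 pos [0.4912 0.0526 0.268 ] yaw 2.95 q6 -1.51 F [-0.2 -0.  -1.3] T [0.019 0.001 0.015] op 0.147
shift cm [-0.01  0.65  1.8 ] turn [-0.    -0.003 -0.142]
```

View pics/b.png

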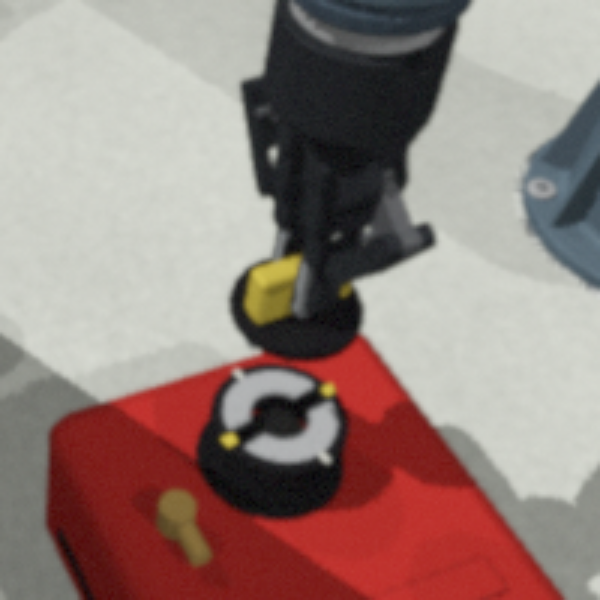

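The scene crop shows the cap held level, with its disc at about (297,305) in the crop, above and behind the neck at (280,418). The disc stands against a light background, so I'll fit its front rim to get the cap axis relative to the TCP.

```bash
python3 - <<'E'
from h import *
from scipy.optimize import least_squares
im=cv2.imread("pics/b_s.png").astype(float)
g=im.max(2)
def rim(cols,r0,r1,z,R,thr=75):
    P=[]
    for c in cols:
        col=g[r0:r1,c]; 
        k=np.nonzero((col[:-1]<thr)&(col[1:]>=thr))[0]
        if len(k): k=k[0]; P.append((c,r0+k+(thr-col[k])/(col[k+1]-col[k])))
    W=plane("scene",P,z)[:,:2]
    s=least_squares(lambda p:np.hypot(*(W-p).T)-R,W.mean(0)+[.02,.03],loss="soft_l1",f_scale=.001)
    print(np.array(P)[::4].round(1).tolist()); print("centre",s.x,"res mm",(s.fun*1e3).round(1))
z=.268-.0091-.023
rim(range(402,436),226,246,z,.034)
print("neck ticks (scene) mid", (plane("scene",[(428.36,249.71),(396.11,266.3)],.158)).mean(0))
E
```

```text
[[402.0, 232.1], [406.0, 235.0], [410.0, 237.3], [414.0, 238.5], [418.0, 239.1], [422.0, 239.4], [426.0, 238.8], [430.0, 237.7], [434.0, 235.5]]
centre [0.53101725 0.10009467] res mm [13.5 10.6  8.6  7.4  6.2  4.6  2.7  1.3  0.4 -0.5 -1.7 -2.4 -3.1 -3.9
 -4.6 -4.6 -4.4 -4.4 -4.2 -4.  -3.8 -3.1 -2.4 -1.7 -0.7  0.2  1.3  2.8
  4.3  5.8  7.3  9.3 11.5 13.8]
neck ticks (scene) mid [0.4933157  0.05957955 0.158     ]
```

```bash
python3 - <<'E'
from h import *
from scipy.optimize import least_squares
g=cv2.imread("pics/b_s.png").astype(float).max(2)
for z in (.2359,.2379):
    P=[]
    for c in range(404,434):
        col=g[226:246,c];k=np.nonzero((col[:-1]<75)&(col[1:]>=75))[0][0];P.append((c,226+k+(75-col[k])/(col[k+1]-col[k])))
    W=plane("scene",P,z)[:,:2]
    s=least_squares(lambda p:np.hypot(*(W-p).T)-.034,W.mean(0)-[.014,.022],loss="soft_l1",f_scale=.001)
    print(z,s.x,(s.fun*1e3).round(1))
E
```

```text
0.2359 [0.49066829 0.05097413] [ 0.2 -0.3 -0.7 -0.5  0.   0.2  0.  -0.1  0.2  0.   0.1  0.4  0.6  0.3
 -0.  -0.  -0.1 -0.1  0.1  0.  -0.  -0.  -0.1  0.1  0.1 -0.1 -0.2 -0.1
  0.  -0.1]
0.2379 [0.49205858 0.05204562] [ 0.2 -0.3 -0.7 -0.5  0.   0.2  0.  -0.1  0.2  0.   0.1  0.4  0.6  0.3
 -0.  -0.  -0.1 -0.   0.1  0.  -0.  -0.  -0.1  0.1  0.1 -0.1 -0.2 -0.2
 -0.  -0.2]
```

The fit residuals are under 0.7 mm. In the same camera the cap axis is at (0.4907, 0.0510) and the mouth at (0.4933, 0.0596), so the TCP should go to about (0.4936, 0.0608). The nose enters at a TCP z of about 0.2106.

```bash
python3 -c "
from h import *
to([.4936,.0608,.22],3.092)"
```

```text
t 5.1 pos [0.4917 0.0519 0.2687] yaw 2.949 q6 -1.51 F [-0.2 -0.5 -0.1] T [-0.004 -0.03  -0.029] op 0.15
shift cm [-0.02  0.91  4.87] turn [-0.    -0.002 -0.143]
```

Call:
apply_moves(
  moves=[
    [[0, 0.5, 1, 0, 0, -0.07, 0], [0, 0.9, 2.5, 0, 0, -0.14, 0], [0, 0.9, 4, 0, 0, -0.14, 0], [0, 0.9, 4.8, 0, 0, -0.14, 0], [0, 0.9, 4.8, 0, 0, -0.14, 0], [0, 0.9, 4.8, 0, 0, -0.14, 0], [0, 0.9, 4.8, 0, 0, -0.14, 0]],
  ],
)

```text
time_s: 5.8
eef_pos: [0.4945, 0.0611, 0.2225]
eef_rot: [0.001, 0.025, 1.0, -0.0]
wrist_force: [-0.1, -0.2, -0.7]
opening: 0.147
```

```bash
python3 -c "
from h import *
to([.4936,.0608,.205],3.092)
im=camera('scene')
cv2.imwrite('pics/c_s.png',im[:,:,::-1]);
cv2.imwrite('pics/c.png',cv2.resize(im[180:300,350:470],None,fx=5,fy=5)[:,:,::-1])"
```

```text
t 5.8 pos [0.4945 0.0611 0.2225] yaw 3.091 q6 -1.64 F [-0.1 -0.2 -0.7] T [-0.022 -0.018  0.047] op 0.147
shift cm [ 0.09 -0.03  1.75] turn [-0.     0.001 -0.001]
```

View pics/c.png

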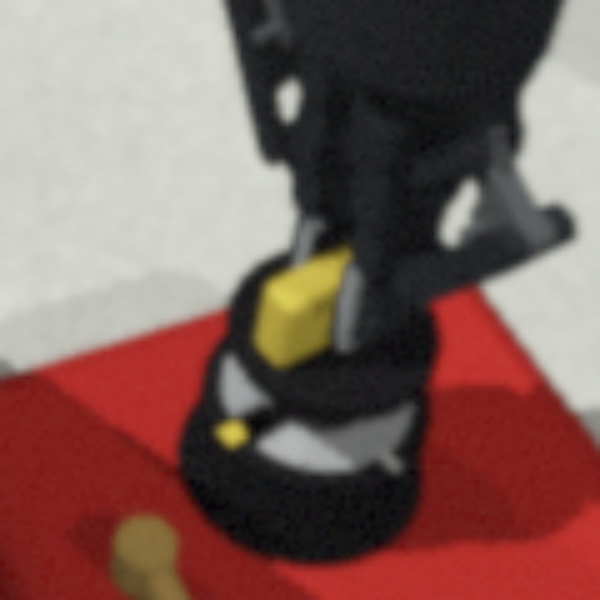

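The crop shows the wing parallel to the slots, pointing over the yellow tick at (233,433), with the cap centred above the neck. I'll lower gradually and watch the force.

Call:
apply_moves(
  moves=[
    [[0.1, 0, 0.4, 0, 0, 0, 0], [0.1, 0, 0.8, 0, 0, 0, 0], [0.1, 0, 1.2, 0, 0, 0, 0], [0.1, 0, 1.4, 0, 0, 0, 0], [0.1, 0, 1.6, 0, 0, 0, 0], [0.1, 0, 1.6, 0, 0, 0, 0]],
  ],
)

```text
time_s: 6.45
eef_pos: [0.4927, 0.0613, 0.2054]
eef_rot: [-0.0, 0.025, 1.0, -0.0]
wrist_force: [-1.1, -1.6, -0.8]
opening: 0.151
```

```bash
python3 -c "
from h import *
to([.4936,.0608,.20],3.092)"
```

```text
t 6.45 pos [0.4927 0.0613 0.2054] yaw 3.092 q6 -1.64 F [-1.1 -1.6 -0.8] T [-0.125  0.13  -0.051] op 0.151
shift cm [-0.09 -0.04  0.54] turn [-0.    -0.001 -0.   ]
```

Call:
apply_moves(
  moves=[
    [[0.05, -0.1, 0.1, 0, 0, 0, 0], [0.05, -0.1, 0.25, 0, 0, 0, 0], [0.05, -0.1, 0.4, 0, 0, 0, 0], [0.05, -0.1, 0.4, 0, 0, 0, 0]],
  ],
)

```text
time_s: 6.85
eef_pos: [0.4922, 0.0602, 0.2014]
eef_rot: [-0.0, 0.025, 1.0, -0.0]
wrist_force: [-1.1, -2.7, -0.9]
opening: 0.151
```

```bash
python3 -c "
from h import *
to([.4936,.0608,.198],3.092)"
```

```text
t 6.85 pos [0.4922 0.0602 0.2014] yaw 3.092 q6 -1.64 F [-1.1 -2.7 -0.9] T [-0.432  0.216 -0.056] op 0.151
shift cm [-0.14  0.07  0.34] turn [-0.001 -0.    -0.   ]
```

The tabs are entering the slots: z is already below the tab-rest height and there is no vertical force. I'll ease off the side load and go on.

Call:
apply_moves(
  moves=[
    [[0.06, -0.12, 0, 0, 0, 0, 0], [0.06, -0.12, 0.1, 0, 0, 0, 0], [0.06, -0.12, 0.2, 0, 0, 0, 0], [0.06, -0.12, 0.2, 0, 0, 0, 0]],
  ],
)

```text
time_s: 7.25
eef_pos: [0.4916, 0.0595, 0.1995]
eef_rot: [-0.0, 0.025, 1.0, 0.0]
wrist_force: [0.1, -0.3, -1.4]
opening: 0.149
```

```bash
python3 -c "
from h import *
to([.4936,.0608,.190],3.092)"
```

```text
t 7.25 pos [0.4916 0.0595 0.1995] yaw 3.092 q6 -1.64 F [ 0.1 -0.3 -1.4] T [-0.006  0.008 -0.007] op 0.149
shift cm [-0.19  0.14  0.95] turn [ 0. -0. -0.]
```

The cap is free of side load. I'll press against the spring.

Call:
apply_moves(
  moves=[
    [[0, 0, 0.2, 0, 0, 0, 0], [0, 0, 0.4, 0, 0, 0, 0], [0, 0, 0.5, 0, 0, 0, 0], [0, 0, 0.6, 0, 0, 0, 0], [0, 0, 0.7, 0, 0, 0, 0], [0, 0, 0.8, 0, 0, 0, 0], [0, 0, 0.8, 0, 0, 0, 0]],
  ],
)

```text
time_s: 7.95
eef_pos: [0.4919, 0.0594, 0.1922]
eef_rot: [0.0, 0.025, 1.0, 0.0]
wrist_force: [-3.0, 0.3, 6.1]
opening: 0.153
```

```bash
python3 -c "
from h import *
to([.4936,.0608,.190],3.092)"
```

```text
t 7.95 pos [0.4919 0.0594 0.1922] yaw 3.092 q6 -1.64 F [-3.   0.3  6.1] T [0.126 0.479 0.01 ] op 0.153
shift cm [-0.16  0.15  0.22] turn [ 0.     0.001 -0.   ]
```

Call:
apply_moves(
  moves=[
    [[0.08, 0, 0, 0, 0, 0, 0], [0.08, 0, 0.06, 0, 0, 0, 0], [0.08, 0, 0.13, 0, 0, 0, 0], [0.08, 0, 0.18, 0, 0, 0, 0], [0.08, 0, 0.18, 0, 0, 0, 0]],
  ],
)

```text
time_s: 8.45
eef_pos: [0.4918, 0.0594, 0.1909]
eef_rot: [0.001, 0.025, 1.0, 0.0]
wrist_force: [-2.0, 0.0, 8.0]
opening: 0.147
```

```bash
python3 -c "
from h import *
to([.4936,.0608,.190],3.092)"
```

```text
t 8.45 pos [0.4918 0.0594 0.1909] yaw 3.092 q6 -1.64 F [-2.  0.  8.] T [ 0.133  0.17  -0.03 ] op 0.147
shift cm [-0.17  0.15  0.09] turn [ 0.     0.002 -0.   ]
```

The wing is about 24 mm above the mouth, which is below 25, and the force is gentle. I'll start the clockwise twist (positive about tool z).

Call:
apply_moves(
  moves=[
    [[0.04, 0, 0, 0, 0, 0.06, 0], [0.04, 0, 0.02, 0, 0, 0.14, 0], [0.04, 0, 0.02, 0, 0, 0.22, 0], [0.04, 0, 0.02, 0, 0, 0.3, 0], [0.04, 0, 0.02, 0, 0, 0.3, 0]],
  ],
)

```text
time_s: 8.95
eef_pos: [0.4918, 0.0593, 0.191]
eef_rot: [0.002, 0.175, 0.985, 0.0]
wrist_force: [0.1, 0.6, 8.0]
opening: 0.149
```

```bash
python3 -c "
from h import *
to([.4915,.0594,.1907],3.092-1.51)"
```

```text
t 8.95 pos [0.4918 0.0593 0.191 ] yaw 2.789 q6 -1.34 F [0.1 0.6 8. ] T [ 0.116 -0.008 -0.012] op 0.149
shift cm [0.03 0.   0.03] turn [0.003 0.002 1.207]
```

Call:
apply_moves(
  moves=[
    [[0, 0, 0, 0, 0, 0.1, 0], [0, 0, 0, 0, 0, 0.2, 0], [0, 0, 0, 0, 0, 0.3, 0], [0, 0, 0, 0, 0, 0.4, 0], [0, 0, 0, 0, 0, 0.5, 0], [0, 0, 0, 0, 0, 0.6, 0], [0, 0, 0, 0, 0, 0.6, 0]],
  ],
)

```text
time_s: 9.65
eef_pos: [0.4919, 0.0592, 0.191]
eef_rot: [0.002, 0.459, 0.889, 0.001]
wrist_force: [-0.2, 0.2, 8.6]
opening: 0.151
```

```bash
python3 -c "
from h import *
to([.4915,.0594,.1907],3.092-1.51)"
```

```text
t 9.65 pos [0.4919 0.0592 0.191 ] yaw 2.189 q6 -0.74 F [-0.2  0.2  8.6] T [-0.031 -0.023 -0.024] op 0.151
shift cm [ 0.04 -0.03  0.03] turn [0.004 0.002 0.607]
```

Call:
apply_moves(
  moves=[
    [[0, 0, 0, 0, 0, 0.1, 0], [0, 0, 0, 0, 0, 0.2, 0], [0, 0, 0, 0, 0, 0.3, 0], [0, 0, 0, 0, 0, 0.4, 0], [0, 0, 0, 0, 0, 0.45, 0], [0, 0, 0, 0, 0, 0.5, 0], [0, 0, 0, 0, 0, 0.5, 0]],
  ],
)

```text
time_s: 10.35
eef_pos: [0.492, 0.0592, 0.1911]
eef_rot: [0.002, 0.664, 0.748, 0.001]
wrist_force: [0.6, 0.0, 6.7]
opening: 0.151
```

```bash
python3 -c "
from h import *
to([.4915,.0594,.1907],3.092-1.51)"
```

```text
t 10.35 pos [0.492  0.0592 0.1911] yaw 1.69 q6 -0.24 F [0.6 0.  6.7] T [-0.042 -0.01  -0.113] op 0.151
shift cm [ 0.03 -0.04  0.04] turn [0.004 0.001 0.108]
```

Call:
apply_moves(
  moves=[
    [[0, 0, 0, 0, 0, 0.03, 0], [0, 0, 0, 0, 0, 0.06, 0], [0, 0, 0, 0, 0, 0.08, 0], [0, 0, 0, 0, 0, 0.08, 0]],
  ],
)

```text
time_s: 10.75
eef_pos: [0.492, 0.0592, 0.1911]
eef_rot: [0.002, 0.693, 0.721, 0.001]
wrist_force: [0.7, -0.4, 6.9]
opening: 0.153
```

```bash
python3 -c "
from h import *
to([.4915,.0594,.1907],3.092-1.51)
for i in range(4):
    camera('scene'); s=get_obs(); print(s['torque'].round(3),s['wrist_force'].round(1))"
```

```text
t 10.75 pos [0.492  0.0592 0.1911] yaw 1.611 q6 -0.16 F [ 0.7 -0.4  6.9] T [-0.028 -0.049  0.047] op 0.153
shift cm [ 0.02 -0.05  0.04] turn [0.004 0.001 0.029]
[-0.049 -0.086 -0.037] [ 0.  -1.3  7.5]
[ 0.008 -0.032 -0.03 ] [-0.9  0.6  6.7]
[-0.001 -0.093 -0.038] [-0.3  1.1  7.1]
[-0.003 -0.054 -0.049] [0.2 0.5 7.4]
```

Call:
apply_moves(
  moves=[
    [[0, 0, 0, 0, 0, 0.02, 0], [0, 0, 0, 0, 0, 0.04, 0], [0, 0, 0, 0, 0, 0.05, 0], [0, 0, 0, 0, 0, 0.05, 0]],
  ],
)

```text
time_s: 11.35
eef_pos: [0.4923, 0.0591, 0.1911]
eef_rot: [0.002, 0.71, 0.704, 0.001]
wrist_force: [1.7, -0.9, 6.5]
opening: 0.149
```

```bash
python3 -c "
from h import *
to([.4915,.0594,.1907],3.092-1.51)
for i in range(3):
    camera('scene'); s=get_obs(); print(s['torque'].round(3),s['wrist_force'].round(1))"
```

```text
t 11.35 pos [0.4923 0.0591 0.1911] yaw 1.562 q6 -0.11 F [ 1.7 -0.9  6.5] T [-0.047 -0.279  0.192] op 0.149
shift cm [ 0.03 -0.08  0.04] turn [ 0.005  0.001 -0.02 ]
[-0.025 -0.268  0.163] [ 2.  -0.8  5.6]
[-0.015 -0.263  0.13 ] [ 2.  -0.4  6.6]
[-0.069 -0.217  0.132] [ 1.4 -0.5  6.1]
```

Call:
apply_moves(
  moves=[
    [[0, 0, 0, 0, 0, 0.01, 0], [0, 0, 0, 0, 0, 0.02, 0], [0, 0, 0, 0, 0, 0.02, 0]],
  ],
)

```text
time_s: 11.8
eef_pos: [0.4923, 0.0591, 0.1911]
eef_rot: [0.002, 0.717, 0.697, 0.001]
wrist_force: [2.5, -0.2, 6.7]
opening: 0.155
```

```bash
python3 -c "
from h import *
to([.4915,.0594,.1907],3.092-1.51)
for i in range(3):
    camera('scene'); s=get_obs(); print(s['torque'].round(3),s['wrist_force'].round(1))"
```

```text
t 11.8 pos [0.4923 0.0591 0.1911] yaw 1.543 q6 -0.09 F [ 2.5 -0.2  6.7] T [-0.077 -0.316  0.608] op 0.155
shift cm [ 0.03 -0.08  0.04] turn [ 0.005  0.001 -0.039]
[-0.094 -0.313  0.529] [ 0.8 -1.1  6.7]
[-0.056 -0.341  0.531] [ 1.8 -0.4  6.5]
[-0.158 -0.333  0.556] [ 1.7 -0.3  6.1]
```

The torque climbs steeply to 0.55 N m, so this is the hard stop, 1.55 rad from the start. I'll back off slightly and ease up.

Call:
apply_moves(
  moves=[
    [[0, 0, 0, 0, 0, -0.015, 0], [0, 0, -0.1, 0, 0, -0.015, 0], [0, 0, -0.2, 0, 0, -0.015, 0], [0, 0, -0.3, 0, 0, -0.015, 0], [0, 0, -0.4, 0, 0, -0.015, 0], [0, 0, -0.5, 0, 0, -0.015, 0], [0, 0, -0.5, 0, 0, -0.015, 0]],
  ],
)

```text
time_s: 12.65
eef_pos: [0.4922, 0.0591, 0.1955]
eef_rot: [0.002, 0.712, 0.702, 0.001]
wrist_force: [6.0, -0.5, 1.4]
opening: 0.149
```

```bash
python3 -c "
from h import *
to([.4915,.0594,.1907],3.092-1.51)
for i in range(3):
    camera('scene'); s=get_obs(); print(s['torque'].round(3),s['wrist_force'].round(1))"
```

```text
t 12.65 pos [0.4922 0.0591 0.1955] yaw 1.557 q6 -0.11 F [ 6.  -0.5  1.4] T [-0.12  -1.145  0.227] op 0.149
shift cm [ 0.03 -0.07  0.48] turn [ 0.004  0.001 -0.025]
[-0.105 -1.135  0.253] [ 6.  -0.5  1.1]
[-0.047 -1.086  0.215] [6.5 0.1 1.7]
[-0.146 -1.069  0.239] [5.9 0.  1.9]
```

The wing is now about 28.4 mm above the mouth. I'll relieve the side load (+x is tool y), ease up a little more, and feel gently anticlockwise for the lock.

Call:
apply_moves(
  moves=[
    [[0, 0.05, 0, 0, 0, 0, 0], [0, 0.1, -0.03, 0, 0, 0, 0], [0, 0.1, -0.05, 0, 0, 0, 0], [0, 0.1, -0.05, 0, 0, 0, 0]],
  ],
)

```text
time_s: 13.2
eef_pos: [0.4923, 0.0591, 0.1954]
eef_rot: [0.001, 0.712, 0.702, 0.001]
wrist_force: [6.4, -1.2, 1.0]
opening: 0.153
```

```bash
python3 -c "
from h import *
to([.4915,.0594,.1907],3.092-1.51)
for i in range(2):
    camera('scene'); s=get_obs(); print(s['torque'].round(3),s['wrist_force'].round(1))"
```

```text
t 13.2 pos [0.4923 0.0591 0.1954] yaw 1.557 q6 -0.11 F [ 6.4 -1.2  1. ] T [-0.221 -1.135  0.259] op 0.153
shift cm [ 0.03 -0.08  0.47] turn [ 0.002  0.    -0.025]
[-0.268 -1.14   0.219] [ 5.7 -1.7  1.2]
[-0.299 -1.123  0.219] [ 4.2 -0.8  0.5]
```

Call:
apply_moves(
  moves=[
    [[0, 0, 0, 0, 0, -0.02, 0], [0, 0, 0, 0, 0, -0.04, 0], [0, 0, 0, 0, 0, -0.04, 0]],
  ],
)

```text
time_s: 13.6
eef_pos: [0.4917, 0.0593, 0.1954]
eef_rot: [0.0, 0.698, 0.716, 0.0]
wrist_force: [3.0, 0.1, 4.9]
opening: 0.148
```

```bash
python3 -c "
from h import *
to([.4915,.0594,.1907],3.092-1.51)
for i in range(2):
    camera('scene'); s=get_obs(); print(s['torque'].round(3),s['wrist_force'].round(1))"
```

```text
t 13.6 pos [0.4917 0.0593 0.1954] yaw 1.597 q6 -0.15 F [3.  0.1 4.9] T [-0.192 -0.696  0.013] op 0.148
shift cm [ 0.01 -0.02  0.47] turn [0.    0.    0.015]
[-0.185 -0.68   0.056] [ 3.1 -0.6  5.6]
[-0.174 -0.73   0.063] [ 3.5 -0.8  5.9]
```

Turning 0.04 back met no torque, and Fz rose to about 5 N, so the tool may be carrying the spring load. I'll return to the stop and ease up a little more to see whether it seats.

Call:
apply_moves(
  moves=[
    [[0, 0, 0, 0, 0, 0.02, 0], [0, 0, 0, 0, 0, 0.035, 0], [0, 0, -0.05, 0, 0, 0.035, 0], [0, 0, -0.1, 0, 0, 0.035, 0], [0, 0, -0.1, 0, 0, 0.035, 0]],
  ],
)

```text
time_s: 14.2
eef_pos: [0.4921, 0.0592, 0.1956]
eef_rot: [0.001, 0.71, 0.704, 0.001]
wrist_force: [8.5, -2.3, -1.5]
opening: 0.153
```

```bash
python3 -c "
from h import *
to([.4915,.0594,.1907],3.092-1.51)
for i in range(2):
    camera('scene'); s=get_obs(); print(s['torque'].round(3),s['wrist_force'].round(1))
im=camera('scene'); cv2.imwrite('pics/d.png',cv2.resize(im[180:300,350:470],None,fx=5,fy=5)[:,:,::-1])"
```

```text
t 14.2 pos [0.4921 0.0592 0.1956] yaw 1.561 q6 -0.11 F [ 8.5 -2.3 -1.5] T [-0.262 -1.646  0.189] op 0.153
shift cm [ 0.02 -0.06  0.49] turn [ 0.002  0.    -0.021]
[-0.282 -1.597  0.21 ] [ 8.1 -1.  -3.3]
[-0.248 -1.629  0.216] [ 8.6 -1.7 -3.5]
```

View pics/d.png

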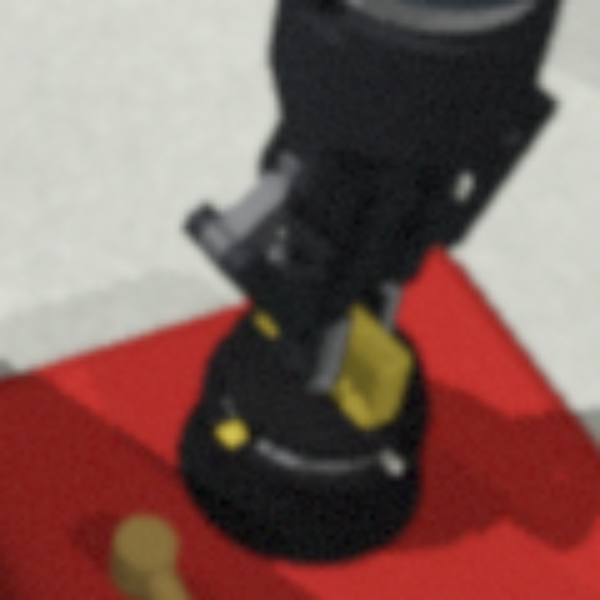

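The crop shows the wing pointing at the white tick at (395,462), with the disc lifted evenly just above the rim. Pulling up is now resisted (Fz about -3.5 N) at 28.5 mm, the locked height. I'll take off the load and release.

Call:
apply_moves(
  moves=[
    [[0, 0, 0.05, 0, 0, -0.01, 0], [0, 0, 0.05, 0, 0, -0.01, 0], [0, 0, 0.05, 0, 0, -0.01, 0.25], [0, 0, 0.05, 0, 0, -0.01, 0.4], [0, 0, 0.05, 0, 0, -0.01, 0.4], [0, 0, 0.05, 0, 0, -0.01, 0.4]],
  ],
)

```text
time_s: 14.95
eef_pos: [0.4907, 0.0595, 0.195]
eef_rot: [-0.001, 0.707, 0.707, -0.001]
wrist_force: [0.1, 0.9, 0.1]
opening: 0.399
```

```bash
python3 -c "
from h import *
to([.4915,.0594,.27],3.092-1.51)"
```

```text
t 14.95 pos [0.4907 0.0595 0.195 ] yaw 1.572 q6 -0.12 F [0.1 0.9 0.1] T [0.041 0.004 0.022] op 0.399
shift cm [-0.01  0.06 -7.5 ] turn [-0.002 -0.    -0.01 ]
```

Call:
apply_moves(
  moves=[
    [[0, 0, -2, 0, 0, 0, 0.4], [0, 0, -6, 0, 0, 0, 0.4], [0, 0, -10, 0, 0, 0, 0.4], [-4, 0, -12, 0, 0, 0, 0.4], [-9, 0, -12, 0, 0, 0, 0.4], [-14, 0, -12, 0, 0, 0, 0.4], [-19, 0, -12, 0, 0, 0, 0.4], [-24, 0, -12, 0, 0, 0, 0.4]],
  ],
)

```text
time_s: 15.75
eef_pos: [0.4912, -0.1823, 0.3157]
eef_rot: [-0.0, 0.707, 0.708, 0.0]
wrist_force: [1.2, 0.6, 0.3]
opening: 0.403
```

Call:
apply_moves(
  moves=[
    [[0, 0, 0, 0, 0, 0, 0.4], [0, 0, 0, 0, 0, 0, 0.4], [0, 0, 0, 0, 0, 0, 0.4]],
  ],
)

```text
time_s: 16.05
eef_pos: [0.4916, -0.1797, 0.3154]
eef_rot: [-0.001, 0.707, 0.708, 0.0]
wrist_force: [-0.2, 0.1, 0.4]
opening: 0.397
```

```bash
python3 - <<'E'
from h import *
im=[camera(n) for n in ('top','scene')]
cv2.imwrite('pics/e.png',np.hstack([cv2.resize(im[0][180:250,190:270],None,fx=5,fy=5),cv2.resize(im[1][215:285,375:450],None,fx=5,fy=5)])[:,:,::-1])
cv2.imwrite('pics/e_s.png',im[1][:,:,::-1])
for a,c,r,P in yellow(im[0],(190,180,270,250)):
    W=plane("top",P,.158+.0285+.015)[:,:2]; w,v=np.linalg.eigh(np.cov(W.T)); print(a,c,W.mean(0),"angle",np.arctan2(v[1,1],v[0,1]),np.ptp(W@v[:,1]),np.ptp(W@v[:,0]))
T0=cv2.imread('pics/top0.png')[:,:,::-1].astype(int); d=np.abs(im[0].astype(int)-T0)[110:165,325:465].max(2); print("diff jar/can/tape",(d>40).sum())
E
```

```text
11 [225.54545455 194.36363636] [0.52413005 0.04622813] angle 1.222975972138352 0.005710013269440428 0.005012287545742622
273 [220.15750916 212.76923077] [0.49163291 0.05596669] angle 1.5791073416584516 0.05940761647082199 0.01490071562955303
diff jar/can/tape 1903
```

View pics/e.png

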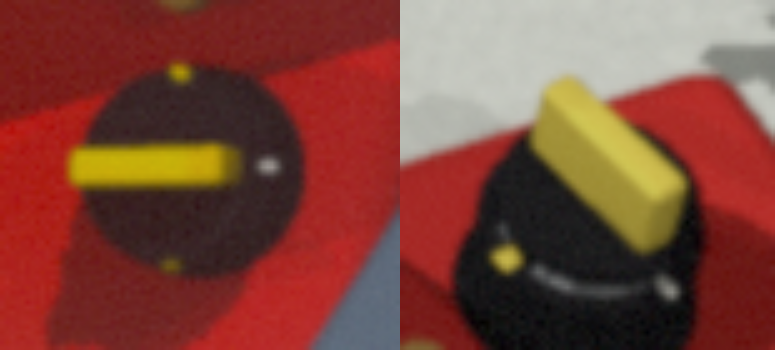

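The wing lines up with both white ticks: the top view gives a yaw of 1.579, and the ideal is 1.58. Two last checks remain: the disc height (28.5 locked or 25 unlocked) and whether the bystanders stayed put.

```bash
python3 - <<'E'
from h import *
from scipy.optimize import least_squares
S=cv2.imread('pics/e_s.png'); S0=cv2.imread('pics/scene0.png'); g=S.astype(float).max(2)
P=[]
for c in range(406,424):
    col=g[262:280,c]; d=np.diff(col); k=int(d.argmax())
    if d[k]>12: P.append((c,262+k+.5))
print(P)
for z in (.160,.1617,.1635,.165):
    W=plane("scene",P,z)[:,:2]; print(z,"mean radius about mouth mm",(1e3*np.hypot(*(W-[.4933,.0596]).T)).mean().round(1),"(want 34)")
d=np.abs(S.astype(int)-S0).max(2); print("scene diff jar/can/tape",(d[175:280,200:282]>40).sum())
E
```

```text
[(406, 269.5), (407, 269.5), (408, 270.5), (409, 270.5), (410, 271.5), (411, 271.5), (412, 271.5), (413, 271.5), (414, 271.5), (415, 271.5), (416, 271.5), (417, 271.5), (418, 271.5), (419, 271.5), (420, 271.5), (421, 271.5), (422, 270.5), (423, 270.5)]
0.16 mean radius about mouth mm 29.1 (want 34)
0.1617 mean radius about mouth mm 30.3 (want 34)
0.1635 mean radius about mouth mm 31.5 (want 34)
0.165 mean radius about mouth mm 32.6 (want 34)
scene diff jar/can/tape 0
```

The rim fit rules out the unlocked height: 25 mm would give a radius of 29.1 mm. The locked height is the higher of the two possible seats and fits far better. The jar, can and tape show no changed pixels. Handing in.

```bash
python3 -c "
from bench import *
print(hand_in())"
```

```text
the job is handed in; nothing more can be done
None
```

The tank is closed and handed in after about 16 s of robot time. I gripped the cap by its wing, dropped the tabs through the slots and pressed to about 24 mm with roughly 8 N. I then twisted clockwise about 1.55 rad to the hard stop, eased up until it sat at about 28.5 mm, let go and backed away.

**Checks that agreed**
- **Angle:** the wing lines up with both white ticks (measured yaw 1.579, expected about 1.58).
- **Height while gripped:** the wing was about 28.5 mm above the mouth, and a light upward pull was resisted.
- **Bystanders:** the jar, can and tape show no changed pixels in the scene view. A top-view difference over the same area did flag about 1,900 pixels. I put that down to the arm and its shadow but did not check it further.

**Checks that were weaker or disagreed**
- **Height after release:** the disc-rim fit gave a radius of 31.5 mm at the locked height and 29.1 mm at the unlocked one, where 34 was expected. It favours locked but is not an exact match.
- **Lock feel:** a gentle 0.04 rad anticlockwise turn met almost no torque, and the upward force rose to about 5 N, so it did not confirm the lock. I turned back to the stop and eased up again.
- **Loads:** at the stop, torque reached about 0.6 N m for a moment. Side load reached about 8.5 N just before release. Both are well under the wrist-force limit.

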